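Square a bearing housing into the drilling fence

TASK

Get the grey bearing housing located for drilling: push it along the bench with your fingertips until one long side of its foot lies flush against the wooden fence and one short end of the foot is against the steel stop block, on the side of the stop that faces the middle of the fence. Only push it: it must stay flat on the bench, never lifted or tipped, and the other things on the bench stay where they are. Back away from it when it is in place.

Things in the scene. Friction and masses are not known exactly. Their poses are not given: they have to be found in the camera images.
- housing: Grey cast bearing housing (pillow block), about 0.5 to 0.9 kg, loose on the bench. Rectangular foot 64 mm (its x) by 140 mm (its y), 20 mm thick, with two bolt spots; on the foot's middle stands a rounded hump 56 mm along y and 40 mm along x with its top 66 mm above the bench (71 mm with the brass nipple), its bore running along x. Origin: centre of the underside; z up. The same either way round (half turn about z). Slides under some 3 to 10 N.
- fence: Straight wooden fence screwed to the bench, cannot move: 30 mm (its x) by 500 mm (its y), 30 mm high. Origin: centre of the underside; x points away from the robot, so the working face, towards the robot, lies at its x = -15 mm. Turned by up to 0.2 rad.
- stop: Dark steel stop block bolted to the bench against the fence's working face near one of the fence's ends (left or right, it varies), cannot move: 60 mm (its x, square to the fence) by 30 mm (its y, along the fence), 30 mm high. Origin: centre of the underside; axes parallel to the fence's. Its two faces across the fence lie at its y = +15 and -15 mm.
- tin: Short plain steel tin, 54 mm across, 55 mm high, loose, stands before the fence near the end that has no stop. Origin: centre of the underside. Leave it alone.
- bush: Brass bush, 40 mm across, 35 mm high, loose, standing on end towards the robot from the fence's left end. Origin: centre of the underside. Leave it alone.
- jar: Small glass jar with dark lid, 48 mm across, 60 mm high, loose, towards the robot from the fence's right end. Origin: centre of the underside. Leave it alone.
- hub: Dark steel flanged hub, flange 110 mm across, 45 mm high, loose, behind the fence. Origin: centre of the underside. Leave it alone.
- offcut: Wooden offcut, 50 mm by 120 mm (its y), 30 mm high, loose, behind the fence. Origin: centre of the underside. Leave it alone.
- wrench: Steel wrench 180 mm long (along its x), lying loose at the right side of the bench, away from the fence. Leave it alone.
- can: Red can with a pale metal top, 90 mm across, 110 mm high, loose, at the left side of the bench, away from the fence. Origin: centre of the underside. Leave it alone.
Not all that is in view belongs to the job. Leave any green or purple look-alike of the housing alone.

How it is judged (in metres and radians):
At the end, for the whole second after the job is handed in: The housing stands flat and still on the bench, its long side along the fence within 2 degrees (0.035 rad) and its centre within 4 mm of where contact with the fence puts it, its short end within 4 mm of the stop's face that looks to the middle of the fence (x of housing in the frame of fence between -0.051 and -0.043 m and angle between the y axis of housing and the y axis of fence, either way round below 0.035 rad and y of housing in the frame of stop between -0.089 and 0.089 m and y of housing in the frame of fence between -0.16 and 0.16 m and height (world z) of housing below 0.004 m and angle between housing's own z axis and vertical below 0.05 rad and linear speed of housing below 0.01 m/s); the robot touches nothing.
It fails at once if the housing is lifted off the bench (more than 10 mm) (height (world z) of housing above 0.01 m).
It fails at once if the housing is tipped (more than about 9 degrees) (angle between housing's own z axis and vertical above 0.15 rad).
It fails at once if another loose thing on the bench is moved by more than 20 mm (distance of any of tin, bush, jar, hub, offcut, wrench, can from where it was at the start of the episode above 0.02 m).
It also fails if it takes over 64 s, if anything falls off the work surface, if the arm or the gripper's body presses on something with over 40 N, if the wrist force passes 120 N, or if a joint passes its speed limit or range.

ROBOT

A 6-joint arm with a two-finger parallel gripper is mounted at the origin on the work surface. World frame = base frame: x ahead of the robot, y to its left, z up, the work surface at z = 0. Lengths are in mm, angles in rad, forces in N, time in s.
With the tool pointing down it reaches from about 350 to 875 mm from the base axis. Payload 4.2 kg.
Tool frame: the origin (TCP) lies at the very end of the fingers, on their centre line; the grasp point (between the pads) lies 19 mm behind it; z points along the fingers, y is the direction in which the jaws open and shut (so a half turn about z gives the same grasp; the last joint's range is limited). The gripper opens to 85 mm and grips with 20 to 120 N. Pads are 22 mm wide; open, the fingers measure 114 mm over their backs; the gripper's body (76 mm by 85 mm) begins 54 mm behind the grasp point. The pads swing forward as they close: fully open they stand 13 mm farther back than shut.
Start: joints at [-1.054, 0.385, 0.008, 0, -1.194, -0.259], TCP at [159.363, -604.32, 231.312] pointing down, gripper open.
Joint ranges: [-3.14, 3.14], [-1.21, 2.06], [-1.07, 1.41], [-3.16, 2.05], [-2.99, -0.16], [-3.1, 3.1]. Speed limits (rad/s): [2.79, 2.79, 3.14, 3.14, 3.14, 3.14].

INTERFACE

Orientations are given as a unit quaternion [x, y, z, w].
In Python, from bench import read_state, get_image, camera_params, job_done gives the robot as it stands.
- The arm moves only by the tool send_rows, never from a script. Its arguments are lists of equal length, an entry for each row: "translation": the shift along the tool's x, y, z in m, a list of three; "yaw": the turn about the tool's z in degrees; "fingers": the closure in counts, from 0 (fully open) to 255 (shut). A call has 1 to 12 rows; each row is the pose to reach, as a shift and turn from the pose measured when the call began, along the tool's axes at that moment; what a row does not reach only later rows make up. A row lasts 1/10 s, in which the tool goes at most 50 mm and 8.59 degrees, less where a joint would pass 70% of its speed; a pose out of reach is approached as far as the arm can. A call with a gripper value outside its range is refused whole. The fingers move at their own pace and stop on an object; the grip force is fixed at half the most. Time passes only in rows, so rows that repeat a pose let the fingers close. It gives the time, the measured TCP pose, the force and the opening at its end, in the units of the state.
- read_state(): the state, without advancing time (a new reading comes with each control period).
- get_image(name): name is "side" or "top"; returns the picture (384x512x3 uint8, blue, green, red); there is no depth.
- camera_params(name): a dict with "mtx" (3x3 intrinsics, pixels), "k1" (the pictures are not rectified: a ray, as slopes to the right and down, at radius r is drawn at 1 + k1 r^2 times it, then the intrinsics apply), "rvec" (rotation vector, rad) and "tvec" (3), from world to camera coordinates, as OpenCV has them. Camera axes: x right, y down, z forward; pixel columns grow to the right and rows downward; lengths in mm; the calibration is good to about 2 mm. A picture is of the moment at which its call begins. camera_params takes no time and is no camera call.
- job_done(): hands the job in, once; it reports no verdict.
The state is a dict: "clock": time; "joints": joint angles; "joint_vel": joint speeds; "joint_efforts": joint torques, N m; "position": TCP position; "ee_rot": TCP orientation; "contact_force": force on the tool from outside, world axes, zero at the start; "wrist_torque": the same for the moment, N m; "gripper_width": finger opening in mm.
Only numpy, scipy, OpenCV 4.12 (cv2) and the standard library are available. Lean on these libraries where they do the work, as an engineer would, in place of code of your own. Each camera call takes 0.05 s, during which the arm holds its last target.

## Working session

There is one attempt and no reset: what is moved stays moved. The work goes in short steps, Python scripts to look and compute and a tool call to move; the robot and the scene stay as the last step left them, time stands still between calls to the robot, and variables do not carry over. Pictures are saved under pics/ and viewed, and the job is handed in when it is done.

Besides the shell and the picture viewer there is one more tool, called after ">>>" as name([rows], argument=value, ...), one row to a line, values as JSON. send_rows: Moves the arm, as the interface text tells. Its arguments: {"type":"object","properties":{"translation":{"type":"array","items":{"type":"array","items":{"type":"number"}}},"yaw":{"type":"array","items":{"type":"number"}},"fingers":{"type":"array","items":{"type":"number"}}},"required":["translation","yaw","fingers"]}

```bash
mkdir -p pics; ls; python3 - <<'E'
from bench import *
import cv2
for n in("top","side"):
    cv2.imwrite(f"pics/{n}0.png",get_image(n)); print(n,camera_params(n))
print(read_state())
E
```

```text
pics
top {'mtx': array([[406.0226196 ,   0.        , 252.68277322],
       [  0.        , 406.0226196 , 192.67037778],
       [  0.        ,   0.        ,   1.        ]]), 'k1': 0.03652974613928201, 'rvec': array([ 2.13006063, -2.16327719,  0.11025361]), 'tvec': array([  22.96016208,  549.92127418, 1183.53697528])}
side {'mtx': array([[372.53928877,   0.        , 259.50867398],
       [  0.        , 372.53928877, 196.04287662],
       [  0.        ,   0.        ,   1.        ]]), 'k1': -0.10264923047796538, 'rvec': array([ 0.78896938, -2.33753736,  1.39417733]), 'tvec': array([433.53911098, 213.09460136, 935.06976255])}
{'clock': 0.1, 'joints': array([-1.05441237e+00,  3.85499384e-01,  6.77329144e-03, -4.42330368e-04,
       -1.19400337e+00, -2.58615427e-01]), 'joint_vel': array([ 0.00115561, -0.00236904,  0.00187406,  0.0003079 , -0.00055797,
       -0.00044207]), 'joint_efforts': array([-6.55489057e-04, -3.93320775e+01,  1.88930064e+01,  4.19794902e+00,
       -2.60617227e-03,  5.57025828e-06]), 'position': array([ 159.22420911, -603.84261572,  230.32220539]), 'ee_rot': array([-1.28446781e-01,  9.91715911e-01,  9.72582453e-04, -1.74911194e-04]), 'contact_force': array([-0.61579765,  0.28934912, -0.20936936]), 'wrist_torque': array([ 0.02250195,  0.00561376, -0.02231202]), 'gripper_width': 85.50546435991888}
```

View pics/top0.png

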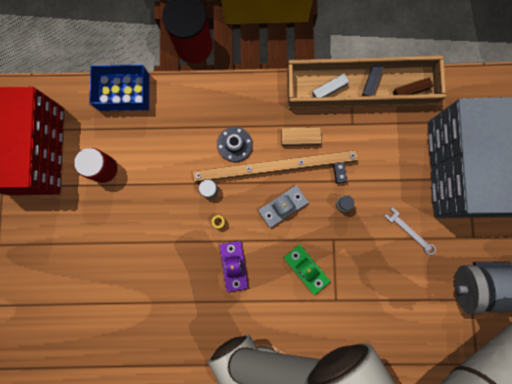

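View pics/side0.png

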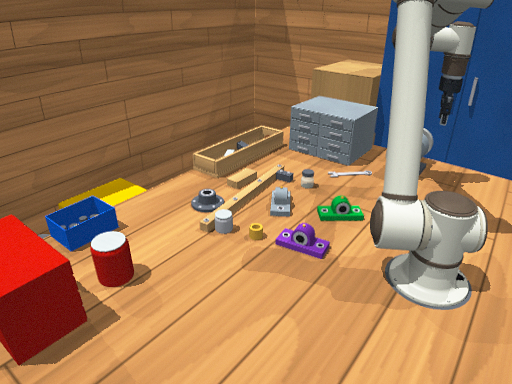

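The top picture shows the fence running from (193,177) to (357,156), with the stop at (341,172) on the right. The housing is at (285,207), the tin at (208,189), the jar at (346,205) and the bush at (219,222). I'll zoom in for corners.

```bash
cat > h.py <<'E'
import numpy as np, cv2
from bench import *
def px2w(name,pts,z):
    p=camera_params(name);K=p['mtx'];R,_=cv2.Rodrigues(p['rvec']);t=np.array(p['tvec']).ravel()
    n=cv2.undistortPoints(np.array(pts,float).reshape(-1,1,2),K,np.array([p['k1'],0,0,0.]),).reshape(-1,2)
    c=-R.T@t; z=np.broadcast_to(z,(len(n),))
    d=np.c_[n,np.ones(len(n))]@R
    return c+d*((z-c[2])/d[:,2])[:,None]
def w2px(name,P):
    p=camera_params(name)
    return cv2.projectPoints(np.array(P,float).reshape(-1,1,3),p['rvec'],p['tvec'],p['mtx'],np.array([p['k1'],0,0,0.]))[0].reshape(-1,2)
def crop(img,x0,y0,w,h,s,fn,step=10):
    c=cv2.resize(img[y0:y0+h,x0:x0+w],None,fx=s,fy=s,interpolation=cv2.INTER_CUBIC)
    for x in range((x0+step-1)//step*step,x0+w,step):
        X=int((x-x0+.5)*s); cv2.line(c,(X,0),(X,6),(0,255,255),1); cv2.putText(c,str(x),(X-8,15),0,.33,(0,255,255),1)
    for y in range((y0+step-1)//step*step,y0+h,step):
        Y=int((y-y0+.5)*s); cv2.line(c,(0,Y),(6,Y),(0,255,255),1); cv2.putText(c,str(y),(8,Y+4),0,.33,(0,255,255),1)
    cv2.imwrite(fn,c)
E
python3 - <<'E'
from h import *
im=cv2.imread('pics/top0.png')
crop(im,185,140,180,100,4.4,'pics/z0.png')
crop(im,250,145,115,85,6.9,'pics/z1.png')
E
```

```text
(no output)
```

View pics/z0.png

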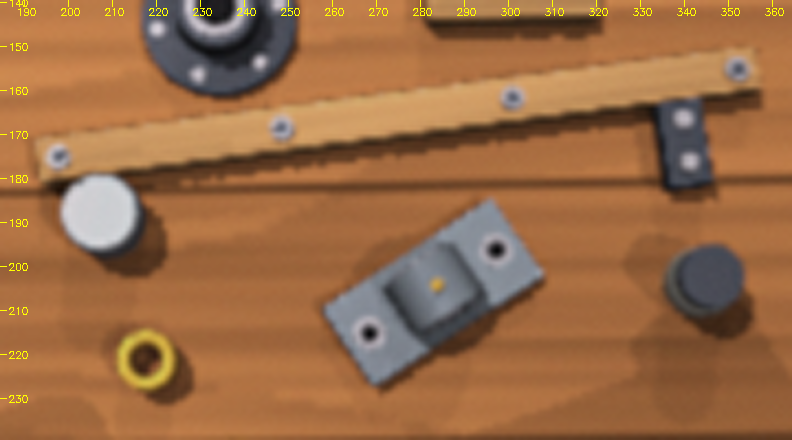

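View pics/z1.png

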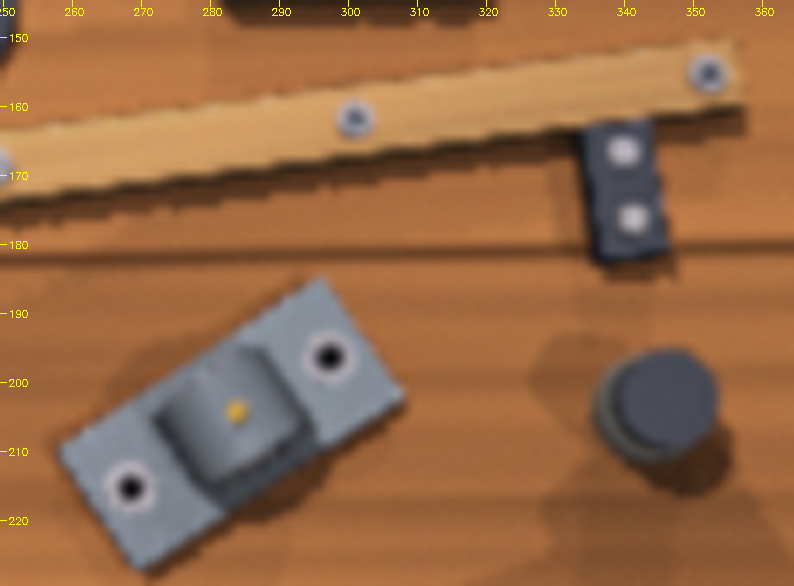

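```bash
python3 - <<'E'
from h import *
c=px2w('top',[(258.3,209.8),(295.7,184.8),(307.8,202.3),(271,227)],20)
print(c.round(1)); C=c.mean(0);print('hous',C)
d=(c[1]+c[2]-c[0]-c[3]);print('long dir',np.degrees(np.arctan2(d[1],d[0])),np.linalg.norm(d)/2, np.linalg.norm(c[0]+c[1]-c[2]-c[3])/2)
f=px2w('top',[(197.8,174.7),(248.2,168),(300.8,161.7),(352,155.2)],30);print('screws',f)
f=px2w('top',[(194,180.5),(356.5,160.2),(192.5,172.3),(356,150.5)],30);print('fence',f.round(1), 'centre',f.mean(0))
for a,b in((0,1),(2,3)):
    d=f[a]-f[b];print(np.degrees(np.arctan2(d[1],d[0])))
print('stop',px2w('top',[(333.5,163),(336,181),(346,180),(343.5,162),(339.7,166.5),(341.2,176.2)],30).round(1))
print('jar',px2w('top',[(346.2,202.5)],60).round(1),'tin',px2w('top',[(207,187.5)],55).round(1),'bush',px2w('top',[(217.8,221.5)],35).round(1))
E
```

```text
[[ 499.6   -1.5   20. ]
 [ 573.9 -116.1   20. ]
 [ 520.  -151.1   20. ]
 [ 447.3  -38.7   20. ]]
hous [510.20019985 -76.85571535  20.        ]
long dir -57.089630958413956 135.18620574854825 64.22953511731632
screws [[ 608.56011134  180.37597147   30.        ]
 [ 626.44936283   27.08998223   30.        ]
 [ 642.86247582 -132.57871905   30.        ]
 [ 659.78964881 -287.18248771   30.        ]]
fence [[ 590.9  191.9   30. ]
 [ 644.2 -300.    30. ]
 [ 616.2  196.5   30. ]
 [ 674.  -299.8   30. ]] centre [631.33775799 -52.83529704  30.        ]
96.1742807576509
96.64093065065641
stop [[ 636.9 -230.8   30. ]
 [ 581.9 -236.2   30. ]
 [ 584.4 -266.1   30. ]
 [ 639.4 -260.9   30. ]
 [ 625.9 -249.    30. ]
 [ 596.2 -252.3   30. ]]
jar [[ 513.6 -257.6   60. ]] tin [[565.4 149.   55. ]] bush [[465.4 119.5  35. ]]
```

>>> send_rows([
  [-0.035,0.039,0.005],
  [-0.065,0.073,0.01],
  [-0.1,0.112,0.02],
  [-0.135,0.152,0.03],
  [-0.17,0.19,0.04],
  [-0.205,0.23,0.045],
  [-0.24,0.27,0.05],
  [-0.275,0.309,0.06],
  [-0.31,0.348,0.065],
  [-0.345,0.387,0.07],
  [-0.375,0.421,0.08],
  [-0.386,0.434,0.08],
], yaw=[0,1,2,3,4,5,6,7,8,8.5,8.5,8.5], fingers=[100,100,100,100,100,100,100,100,100,100,100,100])

```text
clock: 1.3
position: [422.2, -83.3, 150.6]
ee_rot: [-0.055, 0.998, 0.001, -0.001]
contact_force: [1.1, -0.8, 0.6]
gripper_width: 51.6
```

```bash
cat >> h.py <<'E'
FA=np.radians(96.25); FO=np.array([634.4,-53.1])
def st():
    s=read_state();p=s['position'];q=s['ee_rot']
    from scipy.spatial.transform import Rotation as Ro
    M=Ro.from_quat(q).as_matrix(); y=M[:,1]
    fy=np.array([np.cos(FA),np.sin(FA)]);fx=np.array([fy[1],-fy[0]])
    r=p[:2]-FO
    print('t',round(s['clock'],2),'pos',p.round(1),'fence',(r@fx).round(1),(r@fy).round(1),'yang',np.degrees(np.arctan2(y[1],y[0])).round(2),'tilt',M[:,2].round(3),'F',s['contact_force'].round(1),'w',round(s['gripper_width'],1))
E
python3 - <<'E'
from h import *
st()
print(px2w('top',[(285,253),(300,246),(330,285),(316,294)],20).round(0))
E
```

```text
t 1.3 pos [422.2 -83.3 150.6] fence -214.3 -6.9 yang 96.36 tilt [-0.001  0.002 -1.   ] F [ 1.1 -0.8  0.6] w 51.6
[[ 370.  -79.   20.]
 [ 390. -124.   20.]
 [ 276. -208.   20.]
 [ 250. -166.   20.]]
```

>>> send_rows([
  [0,0,0.03],
  [0,0,0.06],
  [0,0,0.09],
  [0,0,0.11],
  [0,0,0.125],
  [0,0,0.132],
  [0,0,0.138],
  [0,0,0.142],
  [0,0,0.144],
  [0,0,0.144],
], yaw=[0,0,0,0,0,0,0,0,0,0], fingers=[100,100,100,100,100,100,100,100,100,100])

```text
clock: 2.3
position: [422.2, -83.0, 6.8]
ee_rot: [-0.055, 0.998, 0.001, -0.0]
contact_force: [-0.1, 0.4, 0.4]
gripper_width: 51.9
```

```bash
python3 - <<'E'
from h import *
st()
im=get_image('side');cv2.imwrite('pics/s1.png',im)
crop(im,240,160,120,90,6.6,'pics/s1z.png')
E
```

```text
t 2.3 pos [422.2 -83.    6.8] fence -214.2 -6.6 yang 96.35 tilt [-0.001  0.002 -1.   ] F [-0.1  0.4  0.4] w 51.9
```

View pics/s1z.png

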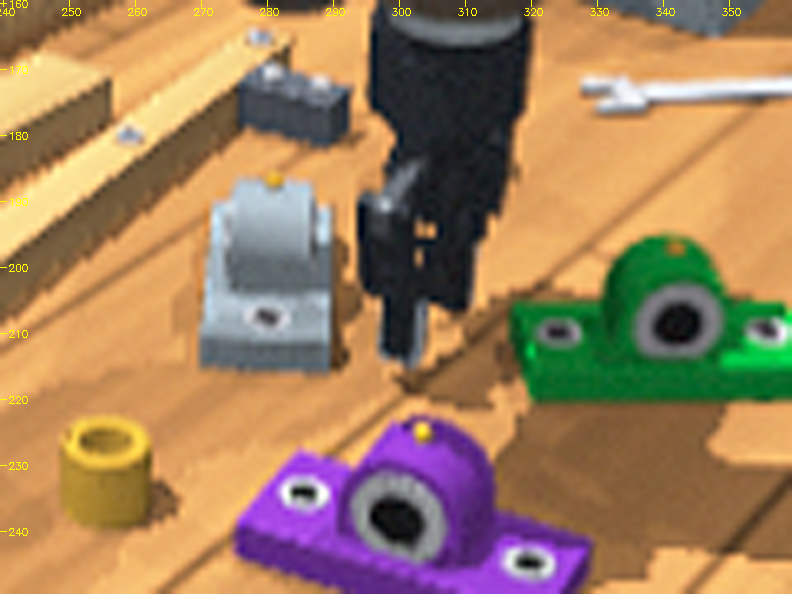

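```bash
python3 - <<'E'
from h import *
for z in (0,8,16,24): print(z,w2px('side',[(418.6,-50,z),(409,-52,z),(428,-50,z)]).round(1).tolist())
E
```

```text
0 [[299.6, 217.6], [302.5, 218.4], [297.1, 216.7]]
8 [[299.8, 215.5], [302.7, 216.2], [297.2, 214.6]]
16 [[299.9, 213.4], [302.9, 214.1], [297.4, 212.4]]
24 [[300.1, 211.2], [303.0, 211.9], [297.6, 210.3]]
```

>>> send_rows([
  [-0.008,0,0.002],
  [-0.016,0,0.002],
  [-0.024,0,0.002],
  [-0.032,0,0.002],
  [-0.04,0,0.002],
  [-0.048,0,0.002],
  [-0.056,0,0.002],
  [-0.064,0,0.002],
  [-0.07,0,0.002],
  [-0.076,0,0.002],
  [-0.08,0,0.002],
  [-0.08,0,0.002],
], yaw=[0,0,0,0,0,0,0,0,0,0,0,0], fingers=[100,100,100,100,100,100,100,100,100,100,100,100])

```text
clock: 3.55
position: [503.3, -74.0, 5.1]
ee_rot: [-0.056, 0.998, 0.001, 0.001]
contact_force: [0.4, 0.9, 0.2]
gripper_width: 52.0
```

```bash
python3 - <<'E'
from h import *
st()
im=get_image('top');cv2.imwrite('pics/t2.png',im)
crop(im,250,145,115,85,6.9,'pics/t2z.png')
im=get_image('side');cv2.imwrite('pics/s2.png',im)
crop(im,190,150,130,90,6,'pics/s2z.png')
E
```

```text
t 3.55 pos [503.3 -74.    5.1] fence -132.6 -6.5 yang 96.37 tilt [ 0.002  0.002 -1.   ] F [0.4 0.9 0.2] w 52.0
```

View pics/t2z.png

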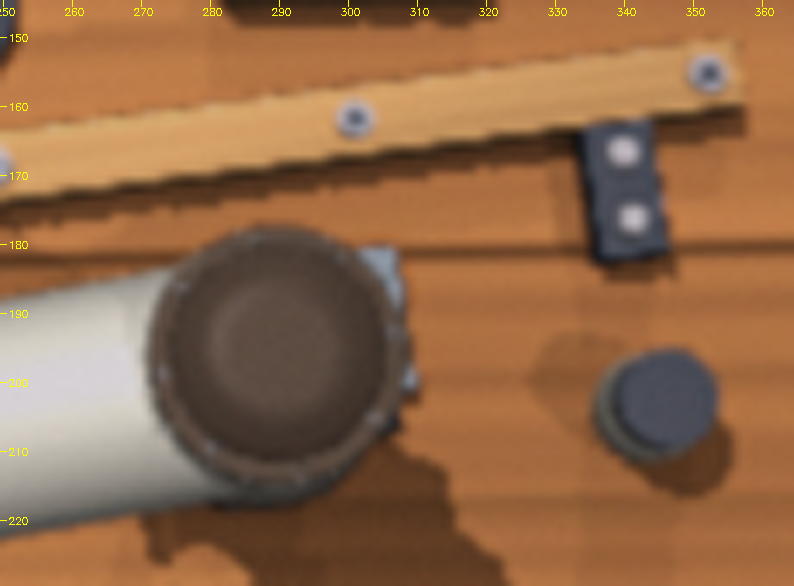

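View pics/s2z.png

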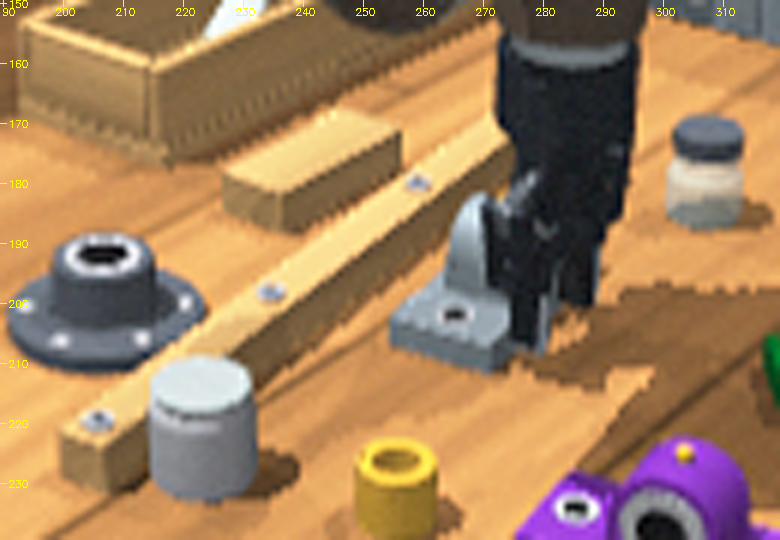

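The housing has turned to line up with the fingers: its right end shows at (306,181)–(309,201). I'll keep pushing to the fence.

>>> send_rows([
  [-0.007,0,0],
  [-0.014,0,0],
  [-0.02,0,0],
  [-0.026,0,0],
  [-0.031,0,0],
  [-0.035,0,0],
  [-0.038,0,0],
  [-0.04,0,0],
  [-0.041,0,0],
], yaw=[0,0,0,0,0,0,0,0,0], fingers=[100,100,100,100,100,100,100,100,100])

```text
clock: 4.55
position: [541.4, -70.1, 5.2]
ee_rot: [-0.055, 0.998, 0.001, -0.001]
contact_force: [-5.4, -0.9, 4.5]
gripper_width: 52.1
```

```bash
python3 - <<'E'
from h import *
st()
E
```

```text
t 4.55 pos [541.4 -70.1   5.2] fence -94.3 -6.8 yang 96.28 tilt [-0.003  0.002 -1.   ] F [-5.4 -0.9  4.5] w 52.1
```

>>> send_rows([
  [-0.002,0,0],
  [-0.003,0,0],
  [-0.004,0,0],
  [-0.005,0,0],
], yaw=[0,0,0,0], fingers=[100,100,100,100])

```text
clock: 4.95
position: [543.4, -70.2, 5.1]
ee_rot: [-0.054, 0.999, 0.001, -0.005]
contact_force: [-5.9, 0.4, 4.4]
gripper_width: 51.9
```

```bash
python3 - <<'E'
from h import *
st()
im=get_image('side')
crop(im,190,150,130,90,6,'pics/s3z.png')
E
```

```text
t 4.95 pos [543.4 -70.2   5.1] fence -92.3 -7.1 yang 96.2 tilt [-0.009  0.001 -1.   ] F [-5.9  0.4  4.4] w 51.9
```

View pics/s3z.png

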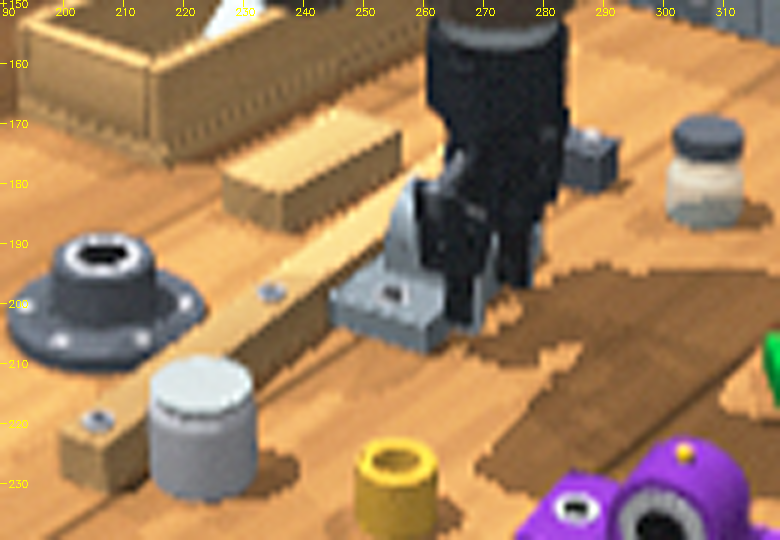

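>>> send_rows([
  [0.01,0,0],
  [0.03,0,0],
  [0.03,0,-0.04],
  [0.03,0,-0.08],
  [0.03,0,-0.12],
  [0.03,0.04,-0.12],
  [0.01,0.08,-0.12],
  [-0.02,0.11,-0.12],
  [-0.04,0.13,-0.12],
  [-0.045,0.13,-0.12],
], yaw=[0,0,0,0,0,0,0,0,0,0], fingers=[100,100,100,100,255,255,255,255,255,255])

```text
clock: 6.0
position: [577.9, 66.7, 125.4]
ee_rot: [-0.056, 0.998, 0.001, -0.002]
contact_force: [-1.2, -0.1, -0.8]
gripper_width: -0.0
```

```bash
python3 - <<'E'
from h import *
st()
im=get_image('top');cv2.imwrite('pics/t4.png',im)
crop(im,220,140,140,90,5.7,'pics/t4z.png')
im=get_image('side')
crop(im,190,150,130,90,6,'pics/s4z.png')
E
```

```text
t 6.0 pos [577.9  66.7 125.4] fence -43.1 125.2 yang 96.4 tilt [-0.005  0.002 -1.   ] F [-1.2 -0.1 -0.8] w -0.0
```

View pics/t4z.png

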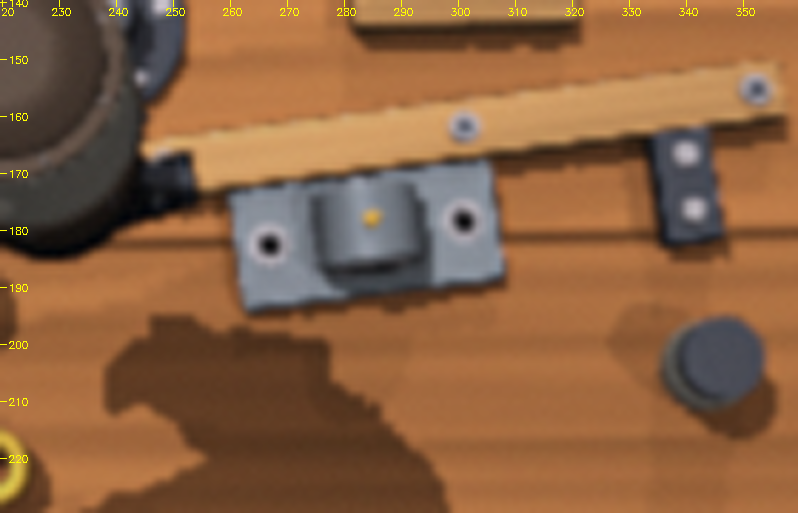

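View pics/s4z.png

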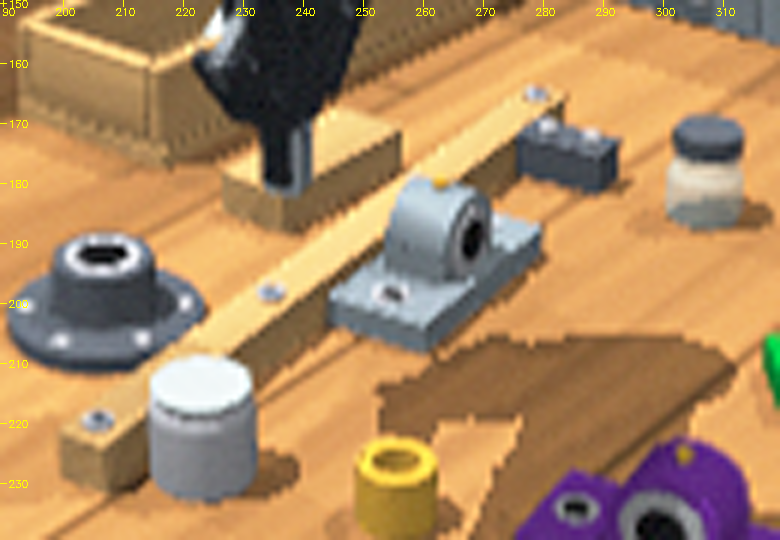

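```bash
python3 - <<'E'
from h import *
fy=np.array([np.cos(FA),np.sin(FA)]);fx=np.array([fy[1],-fy[0]])
w=px2w('top',[(266.5,182.5),(300.7,178.3),(262.5,194),(308,188.5),(259.7,174),(305.5,168)],20)[:,:2]
for r in w-FO: print((r@fx).round(1),(r@fy).round(1))
E
```

```text
-48.8 30.9
-49.2 -73.8
-82.3 47.4
-82.9 -91.4
-20.2 48.1
-19.5 -92.6
```

>>> send_rows([
  [0.005,-0.035,0.01],
  [0.005,-0.035,0.045],
  [0.005,-0.035,0.08],
  [0.005,-0.035,0.1],
  [0.005,-0.035,0.11],
  [0.005,-0.035,0.117],
  [0.005,-0.041,0.117],
  [0.005,-0.048,0.117],
  [0.005,-0.055,0.117],
  [0.005,-0.062,0.117],
  [0.005,-0.069,0.117],
  [0.005,-0.075,0.117],
], yaw=[0,0,0,0,0,0,0,0,0,0,0,0], fingers=[255,255,255,255,255,255,255,255,255,255,255,255])

```text
clock: 7.3
position: [579.2, -10.4, 8.5]
ee_rot: [-0.054, 0.999, 0.001, -0.003]
contact_force: [-1.5, 6.0, 2.9]
gripper_width: 0.2
```

```bash
python3 - <<'E'
from h import *
st()
im=get_image('side')
crop(im,190,150,130,90,6,'pics/s5z.png')
E
```

```text
t 7.3 pos [579.2 -10.4   8.5] fence -50.2 48.4 yang 96.25 tilt [-0.006  0.002 -1.   ] F [-1.5  6.   2.9] w 0.2
```

View pics/s5z.png

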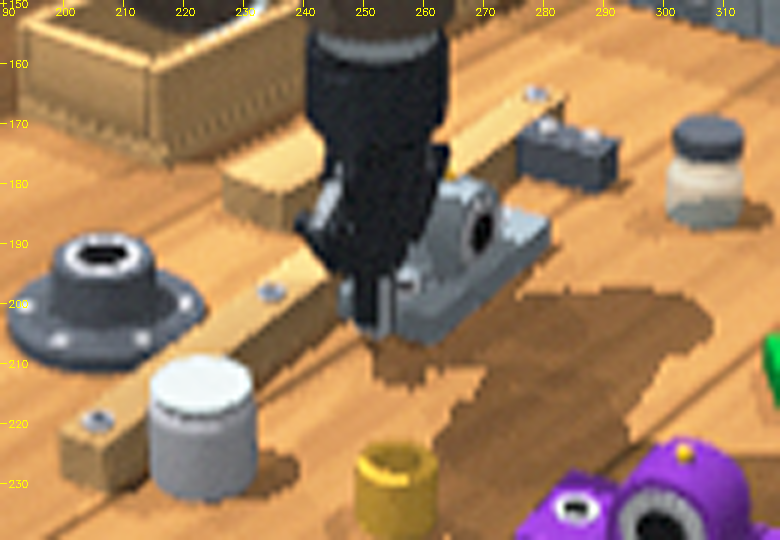

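>>> send_rows([
  [-0.001,-0.007,0],
  [-0.001,-0.014,0],
  [-0.001,-0.021,0],
  [-0.001,-0.028,0],
  [-0.001,-0.035,0],
  [-0.001,-0.042,0],
  [-0.001,-0.048,0],
  [-0.001,-0.053,0],
  [-0.001,-0.057,0],
  [-0.001,-0.06,0],
], yaw=[0,0,0,0,0,0,0,0,0,0], fingers=[255,255,255,255,255,255,255,255,255,255])

```text
clock: 8.35
position: [586.4, -70.4, 8.4]
ee_rot: [-0.054, 0.999, 0.002, -0.003]
contact_force: [-1.4, 6.7, 2.5]
gripper_width: 0.2
```

```bash
python3 - <<'E'
from h import *
st()
im=get_image('side')
crop(im,220,140,110,80,7,'pics/s6z.png')
im=get_image('top')
crop(im,260,140,100,75,7.5,'pics/t6z.png')
E
```

```text
t 8.35 pos [586.4 -70.4   8.4] fence -49.6 -11.9 yang 96.21 tilt [-0.006  0.003 -1.   ] F [-1.4  6.7  2.5] w 0.2
```

View pics/s6z.png

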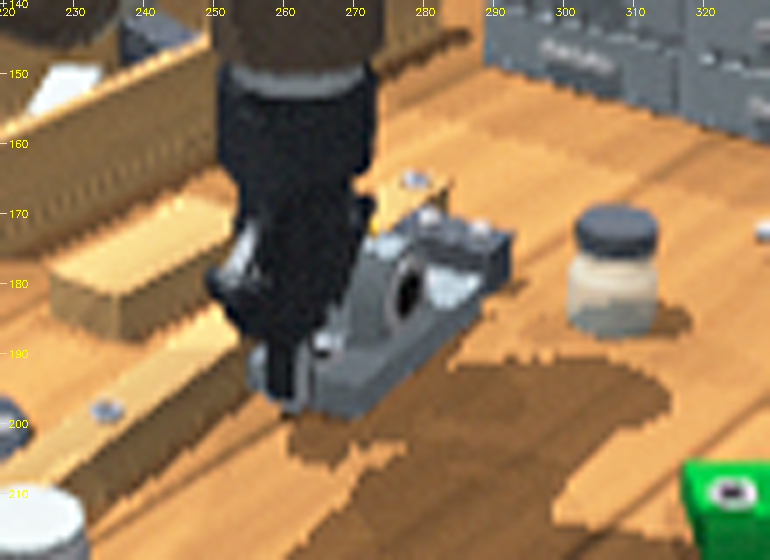

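View pics/t6z.png

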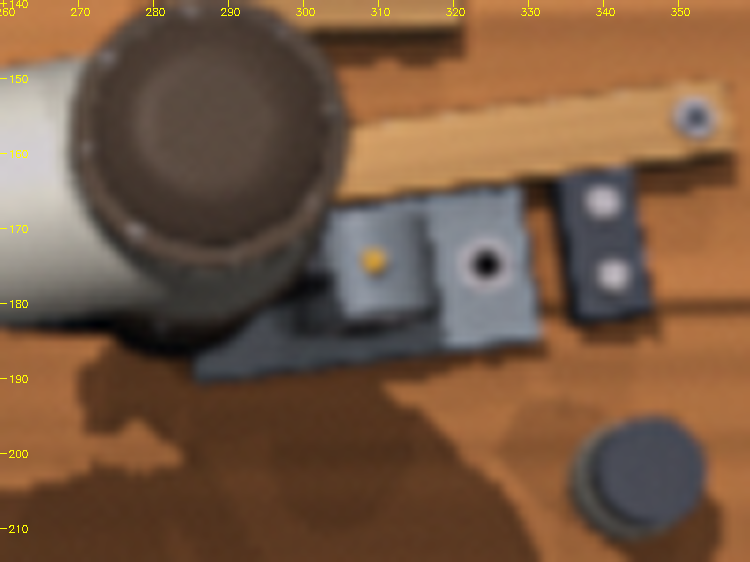

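```bash
python3 - <<'E'
from h import *
fy=np.array([np.cos(FA),np.sin(FA)]);fx=np.array([fy[1],-fy[0]])
w=px2w('top',[(324,174.5),(329,165),(331,185.3),(285.5,190)],20)[:,:2]
for r in w-FO: print((r@fx).round(1),(r@fy).round(1))
E
```

```text
-46.5 -145.3
-19.4 -164.6
-82.0 -161.5
-78.9 -23.3
```

>>> send_rows([
  [0,-0.005,0],
  [0,-0.009,0],
  [0,-0.012,0],
  [0,-0.014,0],
  [0,-0.016,0],
  [0,-0.017,0],
], yaw=[0,0,0,0,0,0], fingers=[255,255,255,255,255,255])

```text
clock: 9.05
position: [588.1, -85.6, 8.4]
ee_rot: [-0.054, 0.999, 0.003, -0.003]
contact_force: [-3.1, 17.0, 4.5]
gripper_width: -0.1
```

```bash
python3 - <<'E'
from h import *
st()
im=get_image('top')
crop(im,260,140,100,75,7.5,'pics/t7z.png')
E
```

```text
t 9.05 pos [588.1 -85.6   8.4] fence -49.6 -27.3 yang 96.17 tilt [-0.006  0.005 -1.   ] F [-3.1 17.   4.5] w -0.1
```

View pics/t7z.png

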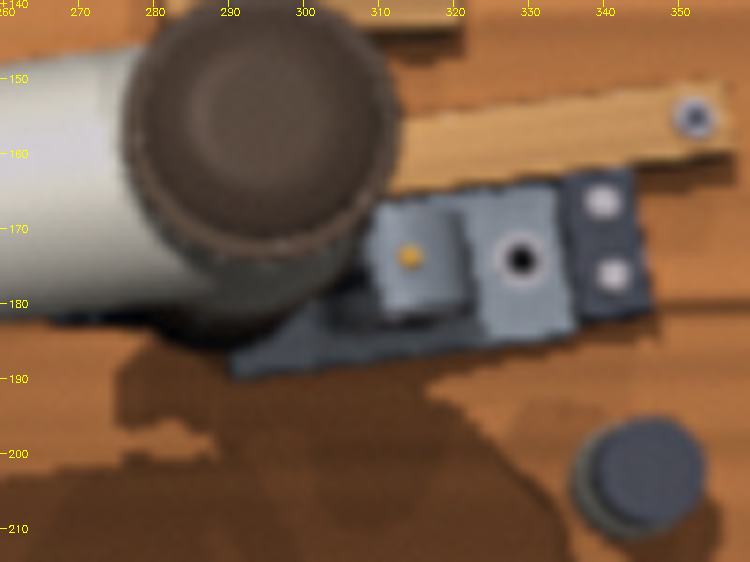

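>>> send_rows([
  [0,0.015,0],
  [0,0.035,0],
  [0,0.035,-0.04],
  [0,0.035,-0.08],
  [0,0.035,-0.12],
  [0.04,0.035,-0.12],
  [0.08,0.02,-0.12],
  [0.12,0.0,-0.12],
  [0.16,0.0,-0.12],
  [0.16,0.0,-0.12],
], yaw=[0,0,0,0,0,0,0,0,0,0], fingers=[255,255,255,255,255,130,130,130,130,130])

```text
clock: 10.1
position: [423.6, -104.5, 128.6]
ee_rot: [-0.053, 0.999, 0.003, -0.006]
contact_force: [1.1, 0.3, 0.7]
gripper_width: 41.9
```

```bash
python3 - <<'E'
from h import *
st()
im=get_image('top');cv2.imwrite('pics/t8.png',im)
crop(im,260,140,100,75,7.5,'pics/t8z.png')
im=get_image('side')
crop(im,220,140,110,80,7,'pics/s8z.png')
E
```

```text
t 10.1 pos [ 423.6 -104.5  128.6] fence -215.1 -28.2 yang 96.03 tilt [-0.011  0.005 -1.   ] F [1.1 0.3 0.7] w 41.9
```

View pics/t8z.png

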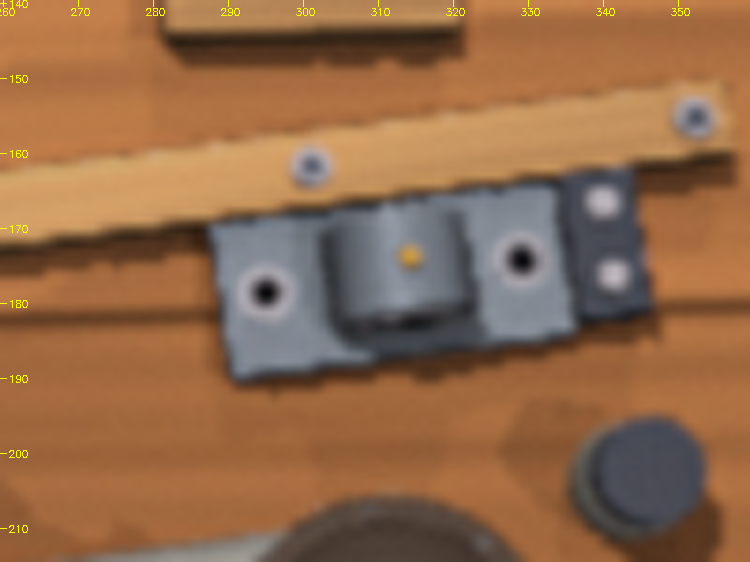

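View pics/s8z.png

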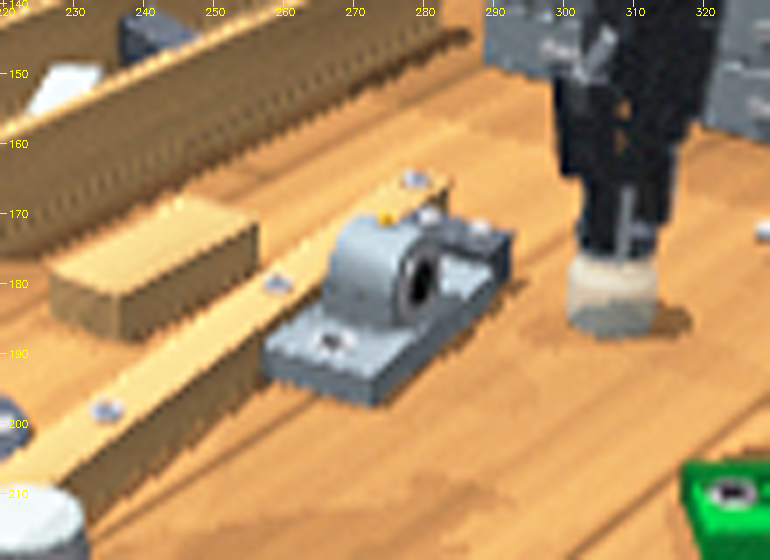

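```bash
python3 - <<'E'
from h import *
fy=np.array([np.cos(FA),np.sin(FA)]);fx=np.array([fy[1],-fy[0]])
w=px2w('top',[(294.7,178.3),(328.8,173.9),(290.7,190),(336,184.3),(287.3,169.3),(333.5,164)],20)[:,:2]
for r in w-FO: print((r@fx).round(1),(r@fy).round(1))
s=px2w('top',[(339.7,166.3),(341.2,176.2)],30)[:,:2]
for r in s-FO: print('stop screw',(r@fx).round(1),(r@fy).round(1))
# predicted corners if seated: y centre = stop-85
E
```

```text
-46.8 -55.8
-46.5 -160.0
-80.9 -38.9
-80.8 -176.8
-16.5 -37.2
-18.1 -178.5
stop screw -29.2 -193.9
stop screw -59.7 -193.8
```

Everything measures seated, but the first push against the fence only reached about 6 N. I'll make one gentle reseating push on the long side.

>>> send_rows([
  [-0.03,-0.03,0],
  [-0.065,-0.06,0],
  [-0.095,-0.077,0.01],
  [-0.095,-0.077,0.04],
  [-0.095,-0.077,0.075],
  [-0.095,-0.077,0.1],
  [-0.095,-0.077,0.115],
  [-0.095,-0.077,0.123],
  [-0.1,-0.077,0.123],
  [-0.106,-0.077,0.123],
  [-0.11,-0.077,0.123],
  [-0.113,-0.077,0.123],
], yaw=[-0.2,-0.2,-0.2,-0.2,-0.2,-0.2,-0.2,-0.2,-0.2,-0.2,-0.2,-0.2], fingers=[130,130,130,130,130,130,130,130,130,130,130,130])

```text
clock: 11.4
position: [550.8, -167.6, 6.9]
ee_rot: [-0.056, 0.998, 0.002, -0.001]
contact_force: [-0.3, 0.2, 0.1]
gripper_width: 41.8
```

```bash
python3 - <<'E'
from h import *
st()
E
```

```text
t 11.4 pos [ 550.8 -167.6    6.9] fence -95.5 -104.7 yang 96.4 tilt [-0.003  0.004 -1.   ] F [-0.3  0.2  0.1] w 41.8
```

>>> send_rows([
  [-0.002,0,0.002],
  [-0.004,0,0.002],
  [-0.005,0,0.002],
  [-0.006,0,0.002],
  [-0.007,0,0.002],
  [-0.008,0,0.002],
], yaw=[0.1,0.1,0.1,0.1,0.1,0.1], fingers=[130,130,130,130,130,130])

```text
clock: 12.0
position: [555.8, -166.8, 4.6]
ee_rot: [-0.055, 0.998, 0.002, -0.005]
contact_force: [-8.4, -1.1, 6.5]
gripper_width: 41.7
```

```bash
python3 - <<'E'
from h import *
st()
E
```

```text
t 12.0 pos [ 555.8 -166.8    4.6] fence -90.5 -104.5 yang 96.28 tilt [-0.009  0.004 -1.   ] F [-8.4 -1.1  6.5] w 41.7
```

>>> send_rows([
  [-0.004,0,0],
  [-0.006,0,0],
  [-0.007,0,0],
], yaw=[0,0,0], fingers=[130,130,130])

```text
clock: 12.3
position: [555.7, -166.5, 4.1]
ee_rot: [-0.054, 0.998, 0.003, -0.012]
contact_force: [-15.4, -1.6, 12.4]
gripper_width: 41.5
```

```bash
python3 - <<'E'
from h import *
st()
E
```

```text
t 12.3 pos [ 555.7 -166.5    4.1] fence -90.6 -104.2 yang 96.22 tilt [-0.025  0.005 -1.   ] F [-15.4  -1.6  12.4] w 41.5
```

The force rises with no motion, so it is hard against the fence. Backing away.

>>> send_rows([
  [0.006,0,0],
  [0.02,0,0],
  [0.035,0,0],
  [0.035,0,-0.03],
  [0.035,0,-0.07],
  [0.035,0,-0.11],
  [0.07,0,-0.13],
  [0.11,0.02,-0.13],
  [0.13,0.04,-0.13],
  [0.13,0.04,-0.13],
], yaw=[0,0,0,0,0,0,0,0,0,0], fingers=[130,130,130,130,130,130,130,130,130,130])

```text
clock: 13.3
position: [423.0, -140.5, 138.1]
ee_rot: [-0.055, 0.998, 0.003, -0.011]
contact_force: [0.7, -0.0, 0.4]
gripper_width: 41.8
```

```bash
python3 - <<'E'
from h import *
st()
im=get_image('top');cv2.imwrite('pics/t9.png',im)
crop(im,260,140,100,75,7.5,'pics/t9z.png')
crop(im,185,140,180,100,4.4,'pics/t9w.png')
E
```

```text
t 13.3 pos [ 423.  -140.5  138.1] fence -219.7 -63.9 yang 96.26 tilt [-0.023  0.006 -1.   ] F [ 0.7 -0.   0.4] w 41.8
```

View pics/t9z.png

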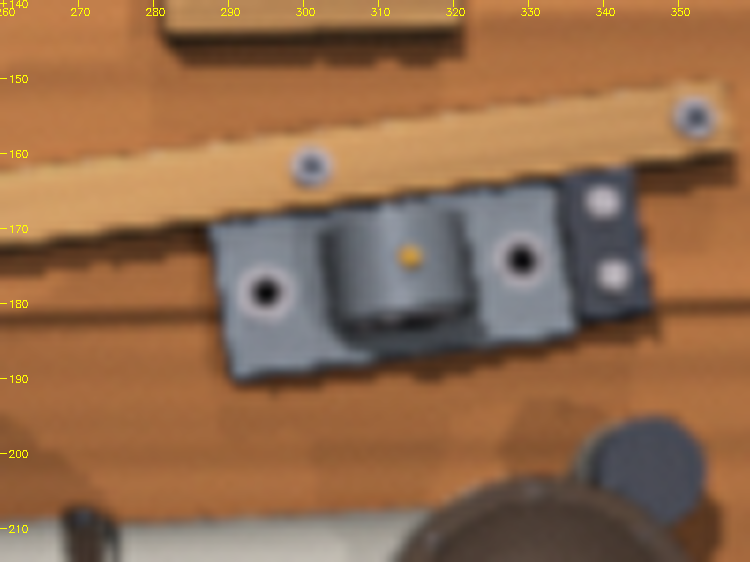

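View pics/t9w.png

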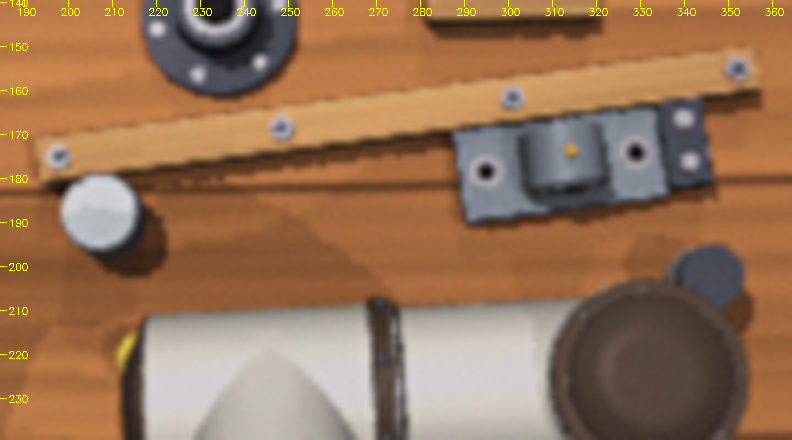

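The picture is unchanged from before the reseat. The housing has its bolt spots at (295,178) and (329,174), its long side along the fence and its end at the stop, with the tin and jar where they were. Handing in.

```bash
python3 -c "
from bench import *
print(job_done())"
```

```text
the job is handed in; nothing more can be done
None
```

The grey housing is against the fence and the stop, on the side facing the middle of the fence. I handed the job in at about 13 s of the 64 s allowed.

**What I did:**
- I pushed the housing square to the fence with two spread fingertips on its long side.
- I slid it along the fence by its end, with the fingers closed, until it reached the stop.
- I pushed the long side once more to reseat it, then backed clear.

**Contact:** The force at the stop rose to about 17 N. The first fence push reached only about 6 N, which proved nothing. In the reseating push the force rose from 8 to 15 N with no motion, so it is hard against the fence.

**Position from the top camera:**

| Check | Measured | Contact value | Limit |
|---|---|---|---|
| Housing centre, x in the fence frame | -47 mm (foot edges gave -49) | -47 mm | -51 to -43 mm |
| Housing centre to stop centre, along the fence | 86 mm | 85 mm | 89 mm |
| Angle to the fence | 0.2° | 0° | 2° |

I took these measurements before the reseating push; the picture afterwards showed no visible change. The two x readings differ by about 2 mm, which is within the camera calibration.

**Other objects:** The tin and the jar look unmoved. The arm partly hid the bush in the last picture, though it never went near it. I did not measure the other objects again.

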